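Rake a dropped steel ring out from under a clear riser

ROBOT

A 7-joint arm with a two-finger parallel gripper is mounted at the origin on the work surface. World frame = base frame: x ahead of the robot, y to its left, z up, the work surface at z = 0. Lengths are in m, angles in rad, forces in N, time in s.
With the tool pointing down it reaches from about 0.35 to 0.9 m from the base axis. Payload 19.9 kg.
Tool frame: the origin (TCP) lies at the very end of the fingers, on their centre line; the grasp point (between the pads) lies 19 mm behind it (hold_point_z is the distance from the TCP to the grasp point, in m); z points along the fingers, y is the direction in which the jaws open and shut (so a half turn about z gives the same grasp; the last joint's range is limited). The gripper opens to 85 mm and grips with 20 to 120 N. Pads are 22 mm wide; open, the fingers measure 114 mm over their backs; the gripper's body (76 mm by 85 mm) begins 54 mm behind the grasp point. The pads swing forward as they close: fully open they stand 13 mm farther back than shut.
Start: joints at [1.206, 0.417, -0.01, 1.614, 0.005, 1.111, -0.053], TCP at [0.198, -0.593, 0.231] pointing down, gripper open.
Joint ranges: [-2.81, 2.81], [-0.39, 2.02], [-1.27, 1.25], [0.06, 2.57], [-1.19, 4.33], [0.19, 2], [-2.82, 2.82]. Speed limits (rad/s): [1.89, 1.89, 2.39, 2.39, 3.01, 3.01, 3.01].

INTERFACE

Orientations are given as a unit quaternion [w, x, y, z].
In Python, from bench import get_obs, snapshot, finish_job, hold_point_z gives the robot as it stands.
- The arm moves only by the tool apply_moves, never from a script. Its arguments are lists of equal length, an entry for each row: "claw": the opening, from -1 (shut) to 1 (fully open); "xyz": the shift along the tool's x, y, z in m, a list of three; "dr": the turn, a rotation vector about the tool's x, y, z in degrees, a list of three. In form: {"claw": [claw, ...], "xyz": [[x, y, z], ...], "dr": [[wx, wy, wz], ...]}. A call has 1 to 10 rows; each row is the pose to reach, as a shift and turn from the pose commanded when the call began, along the tool's axes at that moment; what a row does not reach only later rows make up. A row lasts 1/12 s, in which the tool goes at most 41.7 mm and 7.16 degrees, less where a joint would pass 70% of its speed; a pose out of reach is approached as far as the arm can. A call with a gripper value outside its range is refused whole. The fingers move at their own pace and stop on an object; "newtons" is the grip in N (left out, the last holds). Time passes only in rows, so rows that repeat a pose let the fingers close. It gives the time, the measured TCP pose, the force and the opening at its end, in the units of the state.
- get_obs(): the state, without advancing time (a new reading comes with each control period).
- snapshot(name): name is "scene" or "side" or "wrist"; returns a dict with "img" (400x640x3 uint8, red, green, blue), "fx", "fy", "cx", "cy" (pixels), "world_from_camera" (4x4, takes a point from camera to world coordinates). Camera axes: x right, y down, z forward; pixel columns grow to the right and rows downward; lengths in m; the calibration is good to about 2 mm. A picture is of the moment at which its call begins. There is no depth.
- finish_job(): hands the job in, once; it reports no verdict.
The state is a dict: "time": time; "q": joint angles; "joint_velocities": joint speeds; "effort": joint torques, N m; "ee_pos": TCP position; "orientation": TCP orientation; "force": force on the tool from outside, world axes, zero at the start; "moment": the same for the moment, N m; "opening": opening from 0.0 (shut) to 1.0 (fully open).
Only numpy, scipy, OpenCV 4.12 (cv2) and the standard library are available. Lean on these libraries where they do the work, as an engineer would, in place of code of your own. Each camera call takes 0.05 s, during which the arm holds its last target.

TASK

A small steel ring has been dropped under the low clear riser on the lab bench: take the little rake by its handle, feel your way in under the riser, set the rake head down over the ring and drag it along the bench until it is wholly out in the open in front of the riser. Just inside the opening a clear baffle, hard to see, shuts the way except for one notch little wider than the rake head, so feel for the notch gently and go in and out through it: never push hard with the rake on anything. Then lay the rake down flat on the bench, away from the ring and the riser, and leave the ring flat where you dragged it, with the things around left as they were.

Things in the scene. Friction and masses are not known exactly. Their poses are not given: they have to be found in the camera images.
- riser: Fixed low stand, clear deck on white legs. Deck 120 mm deep (x), 250 wide (y), underside 36 and top 42 mm above the bench. Origin on the bench under the deck's centre; x points from the open front (deck edge at x = -60 mm) to the closed back (wall face at +55 mm). The legs, full depth, leave a bay 150 mm wide (y = -75 to +75 mm).
- mouth (a point): Middle of the riser's open front, on the bench. Behind it a fixed clear baffle 6 mm thick (its middle 15 to 22 mm inside the opening) runs across, bench to deck, with a notch 58 mm wide, full height. The notch's middle is within 24 mm of the riser's middle line and 7 to 25 mm to one side of the ring in y; not measured: feel for it. Touching one edge twists the rake to that side.
- ring_centre (a point): Centre (2.5 mm above the bench) of the dropped ring: plain dark steel, lying flat, 26 mm outside, 16 mm hole, 5 mm thick, 10 to 20 g. It starts under the riser behind the baffle, 4 to 20 mm beyond the riser's origin in x and within 49 mm of its middle line in y. (A thin clear pad stuck under the deck blocks nothing.)
- rake_grip (a point): Grip point of the rake, 26 mm above its foot, in the middle of the handle: a black upright block 50 mm long (x), 20 wide (y: pinch across this), 45 high. x points along the stem to the head. The rake rests on the foot of its handle and the rims of its head, which are level. About 150 g, centre of mass about 30 mm ahead of this point.
- rake_head: Thin steel head and stem; over 20 N bends them. Origin at foot level mid-pocket, 120 mm ahead (x) of the grip point. Walls 4 mm thick, 14 high, open below and towards the handle: rear wall (inner face 15 mm ahead) and side walls (48 mm over all: 40 between, reaching 16 mm behind the origin). Stem 10 wide, 9 to 14 mm above the foot. Raised 6 to 20 mm it passes over the ring, under the deck.
- jar: Small amber jar with a white cap, 30 mm across, 45 mm high, standing on the riser's deck. Origin under its centre. To be left alone.
- slidebox: Grey slide box, 60 by 25 mm, 25 mm high, on the riser's deck. Origin under its centre. To be left alone.
- dish: White shallow dish, 90 mm across, 16 mm high, on the bench to the left. Origin under its centre. To be left alone.
Not all that is in view belongs to the job. Of the things that look like the part that bears rake_grip, take the one that is nearest to the robot's base at the start.

How it is judged:
On the way, in this order (a step that is already met when the one before it is completed fails the run):
1. the rake head is set down over the ring while the ring is still under the riser (horizontal distance between rake_head and ring_centre below 0.018 m and height (world z) of rake_head below 0.005 m and x of ring_centre in the frame of riser above -0.03 m), for 0.1 s.
2. the ring is dragged out in front of the riser with the rake head around it (x of ring_centre in the frame of riser below -0.078 m and horizontal distance between rake_head and ring_centre below 0.022 m and height (world z) of rake_head below 0.006 m), for 0.1 s.
At the end, for the whole second after the job is handed in: Ring flat and still, centre 78-200 mm in front of the riser's middle and within 150 mm of its middle line; rake flat, still, head 20 mm before the deck edge or 150 mm aside of the middle line, head and handle centres over 40 mm from the ring; jar, slide box, dish within 10 mm of their starts (x of ring_centre in the frame of riser between -0.2 and -0.078 m and y of ring_centre in the frame of riser between -0.15 and 0.15 m and height (world z) of ring_centre below 0.005 m and angle between each of ring_centre, rake_grip's own z axis and vertical below 0.1 rad and linear speed of each of ring, rake below 0.01 m/s and height (world z) of rake_grip below 0.034 m and height (world z) of rake_head below 0.004 m and horizontal distance between each of rake_head, rake_grip and ring_centre above 0.04 m and (x of rake_head in the frame of riser below -0.08 m or y of rake_head in the frame of riser above 0.15 m or y of rake_head in the frame of riser below -0.15 m)); the robot touches nothing.
It fails at once if the rake's head or stem is pushed against anything with more than 20 N (contact force between rake_head and anything else above 20 N).
It fails at once if the ring is touched by the gripper (contact force between ring and the fingers above 0.3 N).
It fails at once if the ring is lifted or flicked rather than dragged along the bench (height (world z) of ring_centre above 0.02 m or linear speed of ring above 0.5 m/s).
It fails at once if the robot pushes on the riser (contact force between riser and the fingers above 5 N or contact force between riser and the arm above 5 N).
It fails at once if the jar, slide box or dish is disturbed (distance of any of jar, slidebox, dish from where it was at the start of the episode above 0.01 m).
It also fails if it takes over 72 s, if anything falls off the work surface, if the arm or the gripper's body presses on something with over 40 N, if the wrist force passes 120 N, or if a joint passes its speed limit or range.

## Working session

There is one attempt and no reset: what is moved stays moved. The work goes in short steps, Python scripts to look and compute and a tool call to move; the robot and the scene stay as the last step left them, time stands still between calls to the robot, and variables do not carry over. Pictures are saved under pics/ and viewed, and the job is handed in when it is done.

Besides the shell and the picture viewer there is one more tool, called by a JSON object that holds its "api" and its "payload", one argument or row to a line. apply_moves: Moves the arm, as the interface text tells. Its arguments: {"type":"object","properties":{"claw":{"type":"array","items":{"type":"number"}},"xyz":{"type":"array","items":{"type":"array","items":{"type":"number"}}},"dr":{"type":"array","items":{"type":"array","items":{"type":"number"}}},"newtons":{"type":"number"}},"required":["claw","xyz","dr"]}

```bash
ls; mkdir -p pics
cat > h.py <<'E'
import numpy as np, cv2, pickle
from bench import *
def snap(n,f):
    s=snapshot(n); cv2.imwrite(f'pics/{f}.png',s['img'][:,:,::-1]); pickle.dump(s,open(f'{f}.pkl','wb')); return s
def ray(f,u,v,z=0.):
    s=pickle.load(open(f'{f}.pkl','rb')); T=np.array(s['world_from_camera'])
    d=T[:3,:3]@np.array([(u-s['cx'])/s['fx'],(v-s['cy'])/s['fy'],1]); o=T[:3,3]
    return o+d*(z-o[2])/d[2]
def proj(f,p):
    s=pickle.load(open(f'{f}.pkl','rb')); T=np.array(s['world_from_camera'])
    c=T[:3,:3].T@(np.array(p)-T[:3,3]); return [s['fx']*c[0]/c[2]+s['cx'],s['fy']*c[1]/c[2]+s['cy']]
def crop(f,x0,y0,x1,y1,k,out):
    im=cv2.imread(f'pics/{f}.png')[y0:y1,x0:x1]; cv2.imwrite(f'pics/{out}.png',cv2.resize(im,None,fx=k,fy=k,interpolation=cv2.INTER_CUBIC))
E
python3 - <<'E'
from h import *
for n in ['scene','side','wrist']:
    s=snap(n,n+'0'); print(n,np.round(s['world_from_camera'],3).tolist(),s['fx'])
print(get_obs(), hold_point_z)
E
```

```text
pics
scene [[0.866, 0.39, -0.311, 0.915], [0.499, -0.656, 0.566, -0.72], [0.017, -0.646, -0.763, 0.917], [0.0, 0.0, 0.0, 1.0]] 379.18131309993646
side [[-0.99, -0.094, 0.109, 0.387], [-0.144, 0.651, -0.745, 1.044], [-0.0, -0.753, -0.658, 1.09], [0.0, 0.0, 0.0, 1.0]] 418.4235296238246
wrist [[0.317, -0.906, -0.28, 0.268], [-0.948, -0.303, -0.093, -0.57], [-0.001, 0.295, -0.956, 0.374], [0.0, 0.0, 0.0, 1.0]] 343.7142911249388
{'time': 0.15, 'q': array([ 1.20653676,  0.41784954, -0.01029918,  1.61402167,  0.00468338,
        1.11069825, -0.05301331]), 'joint_velocities': array([ 0.00127141, -0.00140459, -0.00138916, -0.00163857, -0.00040444,
        0.0024583 ,  0.00053656]), 'effort': array([ 1.07363579e-03, -8.64746189e+01,  6.79262392e-01, -4.35054767e+01,
        1.92251714e-02,  5.79374784e-03, -9.34235345e-06]), 'ee_pos': array([ 0.19815317, -0.59247992,  0.23080206]), 'orientation': array([-4.63888325e-04,  9.87007739e-01,  1.60672013e-01, -1.08709756e-04]), 'force': array([-0.41677417,  0.27673789,  0.42500207]), 'moment': array([ 0.01142038,  0.02983038, -0.00817848]), 'opening': 0.9964595050108812} 0.0187
```

View pics/scene0.png

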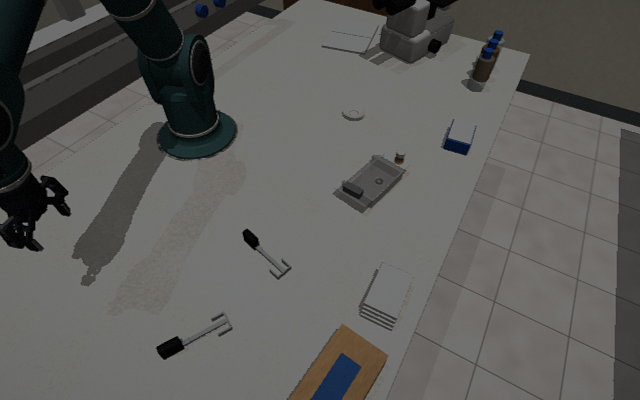

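View pics/side0.png

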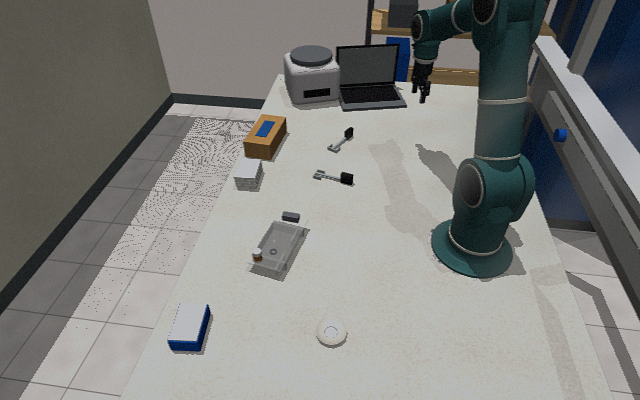

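View pics/wrist0.png

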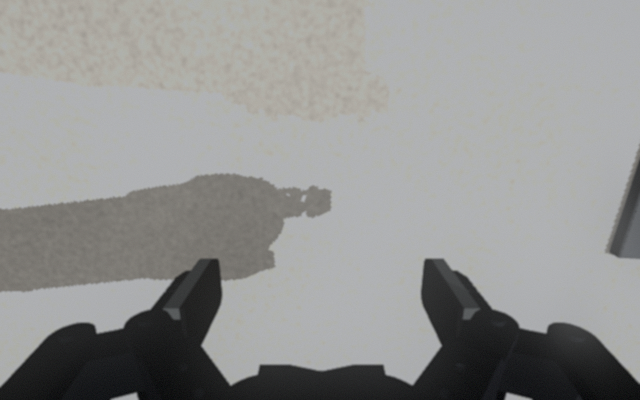

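Candidates for the rake: A, handle at scene (250,238) / side (347,179). B, handle at scene (170,348) / side (348,133). I'll check both in close crops and by distance from the base.

Run:
```python
from h import *
crop('scene0',230,220,310,290,10,'c1'); crop('scene0',325,140,415,215,8,'c2')
crop('side0',240,200,320,280,7,'c3'); crop('side0',305,120,365,195,8,'c4')
for f,u,v in [('scene0',250,238),('scene0',170,348),('side0',347,179),('side0',348,133)]:
    p=ray(f,u,v,.03); print(f,u,v,p.round(3),np.hypot(p[0],p[1]).round(3))
```

```text
scene0 250 238 [ 0.461 -0.29   0.03 ] 0.545
scene0 170 348 [ 0.486 -0.625  0.03 ] 0.792
side0 347 179 [ 0.456 -0.273  0.03 ] 0.531
side0 348 133 [ 0.482 -0.612  0.03 ] 0.779
```

View pics/c1.png

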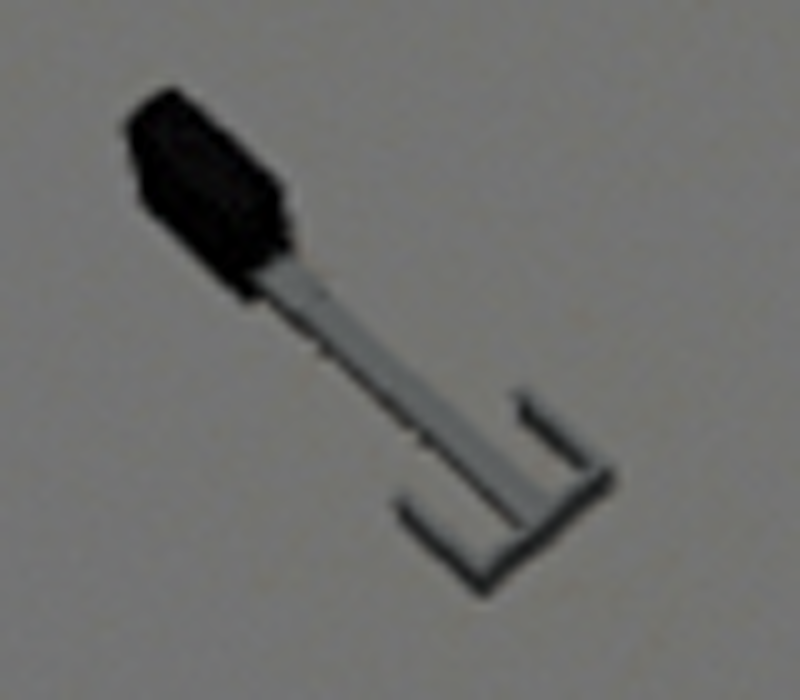

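View pics/c2.png

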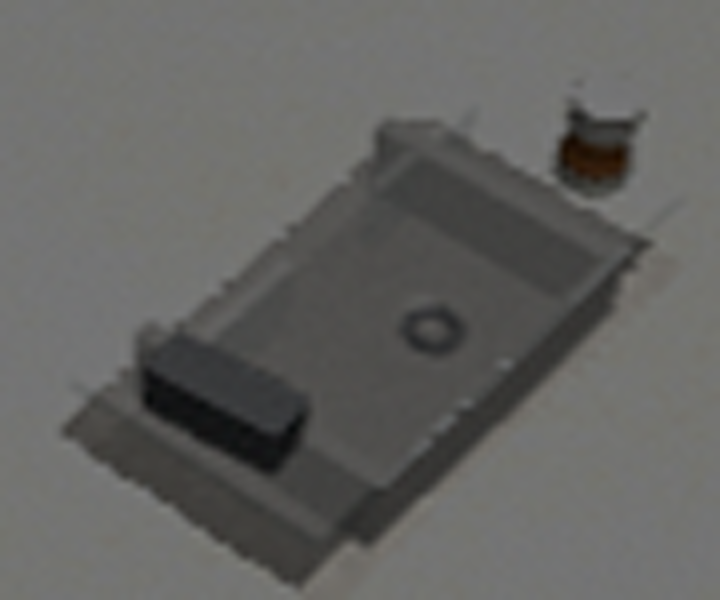

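View pics/c3.png

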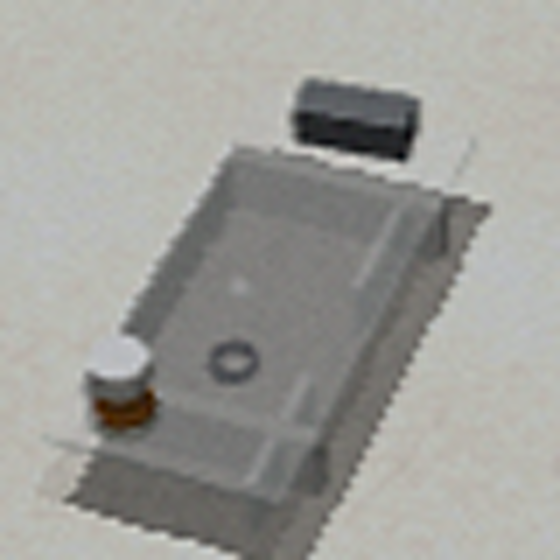

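View pics/c4.png

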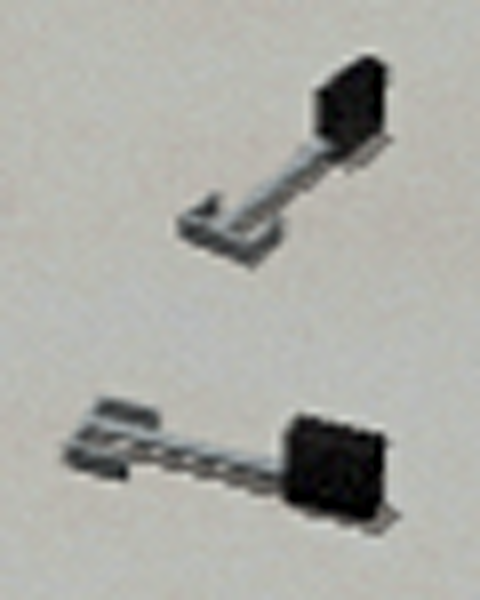

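Run:
```python
from h import *
P=lambda f,c,k,x0,y0,z: ray(f,x0+c[0]/k,y0+c[1]/k,z).round(4)
# scene rake: rear corners top z=.014; handle top corners z=.045
for c,z in [((485,590),.0),((613,478),.012),((400,500),.014),((520,395),.014),((170,88),.045),((128,125),.045),((285,190),.045),((245,298),0)]:
    print('rake',c,P('scene0',c,10,230,220,z))
print('ring',P('scene0',(433,330),8,325,140,.0025),P('side0',(234,361),7,240,200,.0025))
for c,z in [((475,110),.042),((680,200),.042),((75,385),.042),((270,345),.0),((300,585),0)]: print('riser sc',c,P('scene0',c,8,325,140,z))
for c,z in [((475,140),.042),((45,437),.042),((380,240),.036),((300,400),.036)]: print('riser sd',c,P('side0',c,7,240,200,z))
```

```text
rake (485, 590) [ 0.5905 -0.3429  0.    ]
rake (613, 478) [ 0.6058 -0.3025  0.012 ]
rake (400, 500) [ 0.561 -0.338  0.014]
rake (520, 395) [ 0.5707 -0.2947  0.014 ]
rake (170, 88) [ 0.4432 -0.2763  0.045 ]
rake (128, 125) [ 0.4408 -0.2924  0.045 ]
rake (285, 190) [ 0.4911 -0.2879  0.045 ]
rake (245, 298) [ 0.481  -0.3011  0.    ]
ring [0.6773 0.1199 0.0025] [0.6713 0.1233 0.0025]
riser sc (475, 110) [0.6511 0.2083 0.042 ]
riser sc (680, 200) [0.7451 0.2023 0.042 ]
riser sc (75, 385) [ 0.5802 -0.014   0.042 ]
riser sc (270, 345) [0.6224 0.0802 0.    ]
riser sc (300, 585) [ 0.6873 -0.0262  0.    ]
riser sd (475, 140) [ 0.5722 -0.006   0.042 ]
riser sd (45, 437) [0.7367 0.2142 0.042 ]
riser sd (380, 240) [0.6085 0.0642 0.036 ]
riser sd (300, 400) [0.6266 0.1707 0.036 ]
```

{"api": "apply_moves", "payload": {
  "claw": [1,1,1,1,1,1,1,1,1,1],
  "xyz": [
    [0.398,-0.176,-0.02],
    [0.398,-0.176,-0.02],
    [0.398,-0.176,-0.02],
    [0.398,-0.176,-0.02],
    [0.398,-0.176,-0.02],
    [0.398,-0.176,-0.02],
    [0.398,-0.176,-0.02],
    [0.398,-0.176,-0.02],
    [0.398,-0.176,-0.02],
    [0.398,-0.176,-0.02]
  ],
  "dr": [
    [0,0,33],
    [0,0,33],
    [0,0,33],
    [0,0,33],
    [0,0,33],
    [0,0,33],
    [0,0,33],
    [0,0,33],
    [0,0,33],
    [0,0,33]
  ]
}}

```text
time: 0.98
ee_pos: [0.4959, -0.3207, 0.2498]
orientation: [-0.0, 0.992, -0.126, -0.0]
force: [0.1, -1.6, -0.2]
opening: 1.002
```

Run:
```python
from h import *
s=snap('wrist','w1'); o=get_obs(); print(o['time'],o['ee_pos'],o['orientation'])
```

```text
1.0333 [ 0.50224704 -0.31352955  0.25002676] [-0.00156503  0.99253102 -0.12197763  0.00108916]
```

View pics/w1.png

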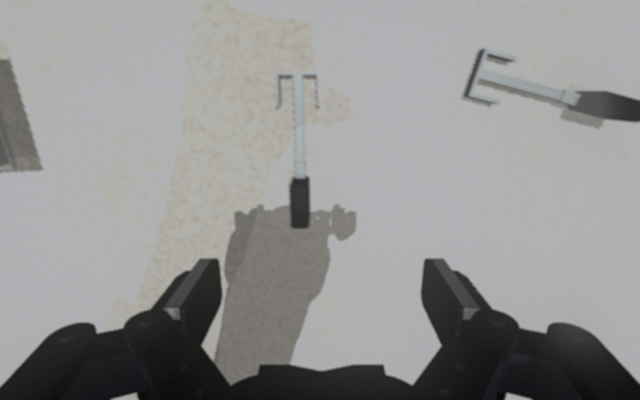

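Run:
```python
from h import *
crop('w1',260,60,340,240,4,'w1c')
```

```text
(no output)
```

View pics/w1c.png

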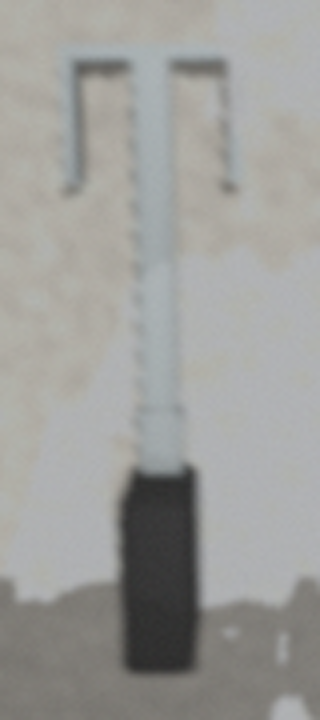

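Run:
```python
from h import *
P=lambda c,z: ray('w1',260+c[0]/4,60+c[1]/4,z)
tr=P((160,670),.045); tf=P((160,497),.045); print(tr,tf,np.linalg.norm(tf-tr))
l,r=P((122,560),.045),P((197,560),.045); print(np.linalg.norm(l-r))
a=P((62,50),.014);b=P((228,52),.014); m=(a+b)/2; print(a,b,np.linalg.norm(a-b),m)
h=(tr+tf)/2
d=m-h; print('h',h,'yaw deg',np.degrees(np.arctan2(d[1],d[0])),'dist',np.hypot(d[0],d[1]), 'wall yaw',np.degrees(np.arctan2(*(a-b)[[1,0]]))-90)
o=get_obs(); from scipy.spatial.transform import Rotation as R
q=o['orientation'];M=R.from_quat(q[[1,2,3,0]]).as_matrix(); print(M.round(4),o['ee_pos'])
print('delta tool to (h, z=.007)',M.T@(np.array([h[0],h[1],.007])-o['ee_pos']))
```

```text
[ 0.43648033 -0.28338849  0.045     ] [ 0.48334629 -0.29643226  0.045     ] 0.04864728721047728
0.01989135953683887
[ 0.59763627 -0.30000519  0.014     ] [ 0.58638144 -0.34152868  0.014     ] 0.04302175055056347 [ 0.59200886 -0.32076693  0.014     ]
h [ 0.45991331 -0.28991037  0.045     ] yaw deg -13.148116812059444 dist 0.1356516193370738 wall yaw -15.165494358305438
[[ 0.9702 -0.2421  0.0025]
 [-0.2421 -0.9702  0.0028]
 [ 0.0018 -0.0034 -1.    ]] [ 0.50224704 -0.31352955  0.25002676]
delta tool to (h, z=.007) [-0.04722562 -0.01184639  0.24298441]
```

{"api": "apply_moves", "payload": {
  "claw": [1,1,1,1,1,1,1],
  "xyz": [
    [-0.05,-0.012,0.13],
    [-0.05,-0.012,0.13],
    [-0.05,-0.012,0.13],
    [-0.05,-0.012,0.13],
    [-0.05,-0.012,0.13],
    [-0.05,-0.012,0.13],
    [-0.05,-0.012,0.13]
  ],
  "dr": [
    [0,0,0],
    [0,0,0],
    [0,0,0],
    [0,0,0],
    [0,0,0],
    [0,0,0],
    [0,0,0]
  ]
}}

```text
time: 1.62
ee_pos: [0.4506, -0.299, 0.1212]
orientation: [0.0, 0.992, -0.126, 0.001]
force: [0.5, -1.0, -0.7]
opening: 0.999
```

Run:
```python
from h import *
s=snap('wrist','w2'); o=get_obs(); print(o['time'],o['ee_pos'],o['orientation'],abs(o['joint_velocities']).max())
from scipy.spatial.transform import Rotation as R
q=o['orientation'];M=R.from_quat(q[[1,2,3,0]]).as_matrix()
print('delta',M.T@(np.array([.4599,-.2899,.007])-o['ee_pos']), 'yaw',np.degrees(np.arctan2(M[1,0],M[0,0])))
```

```text
1.6667 [ 0.45074597 -0.29910166  0.12132963] [ 5.32521887e-04  9.91995095e-01 -1.26269041e-01  1.25591966e-03] 0.004789054193887031
delta [ 0.00625669 -0.01128601  0.11433814] yaw -14.508052308241748
```

View pics/w2.png

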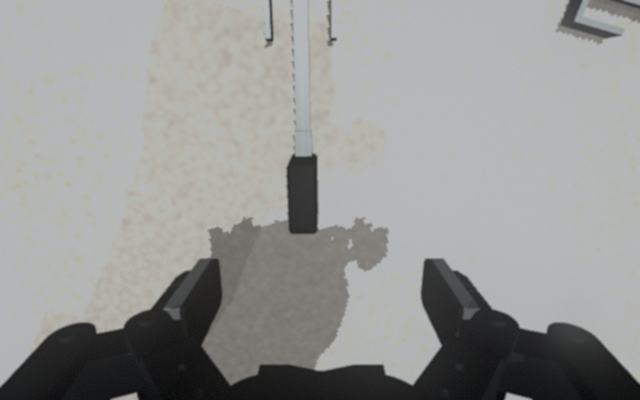

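Run:
```python
from h import *
crop('w2',270,130,340,245,5,'w2c')
a,b=ray('w2',303,233,.045),ray('w2',302.5,167,.045); print(a,b,np.linalg.norm(a-b),(a+b)/2)
a,b=ray('w2',300.3,10,.014),ray('w2',303.3,140,.014);d=a-b; print(a,b,np.degrees(np.arctan2(d[1],d[0])))
d=ray('w2',289.0,230,.045)-ray('w2',317,230,.045);print(d,np.linalg.norm(d))
```

```text
[ 0.4352701  -0.28394015  0.045     ] [ 0.47996628 -0.29591228  0.045     ] 0.046271810156174355 [ 0.45761819 -0.28992621  0.045     ]
[ 0.57495597 -0.31899075  0.014     ] [ 0.49311685 -0.2985054   0.014     ] -14.053087097535212
[0.0048269  0.01861666 0.        ] 0.01923223850952225
```

View pics/w2c.png

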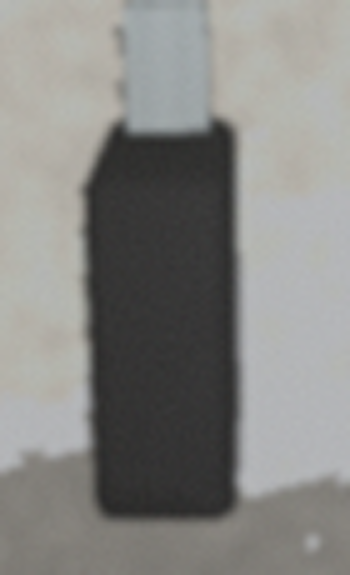

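{"api": "apply_moves", "payload": {
  "claw": [1,1,1,1,1,1,1],
  "xyz": [
    [0.005,-0.0115,0.03],
    [0.005,-0.0115,0.06],
    [0.005,-0.0115,0.09],
    [0.005,-0.0115,0.105],
    [0.005,-0.0115,0.112],
    [0.005,-0.0115,0.112],
    [0.005,-0.0115,0.112]
  ],
  "dr": [
    [0,0,0],
    [0,0,0],
    [0,0,0],
    [0,0,0],
    [0,0,0],
    [0,0,0],
    [0,0,0]
  ]
}}

```text
time: 2.25
ee_pos: [0.458, -0.289, 0.0089]
orientation: [0.0, 0.992, -0.126, 0.001]
force: [1.0, -0.7, 0.6]
opening: 1.003
```

Run:
```python
from h import *
s=snap('wrist','w3'); o=get_obs(); print(o['time'],o['ee_pos'],o['force'])
```

```text
2.3 [ 0.45816622 -0.28903038  0.0092267 ] [ 0.29157122 -0.79013258  0.09293449]
```

View pics/w3.png

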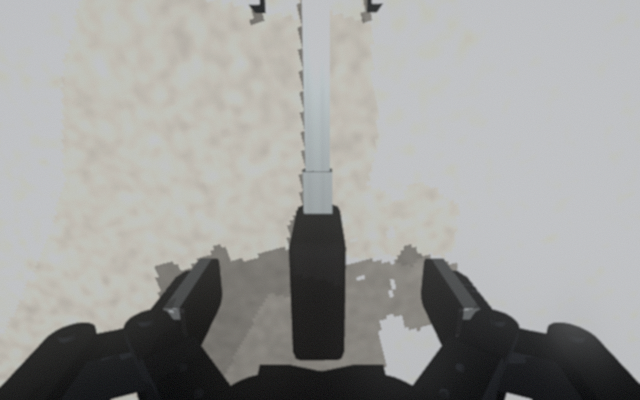

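{"api": "apply_moves", "payload": {
  "claw": [-1,-1,-1,-1,-1,-1,-1,-1],
  "xyz": [
    [0,0,0],
    [0,0,0],
    [0,0,0],
    [0,0,0],
    [0,0,0],
    [0,0,0],
    [0,0,0],
    [0,0,0]
  ],
  "dr": [
    [0,0,0],
    [0,0,0],
    [0,0,0],
    [0,0,0],
    [0,0,0],
    [0,0,0],
    [0,0,0],
    [0,0,0]
  ],
  "newtons": 70
}}

```text
time: 2.97
ee_pos: [0.4573, -0.2884, 0.0081]
orientation: [0.0, 0.992, -0.126, 0.0]
force: [-1.4, 1.5, 6.9]
opening: 0.227
```

{"api": "apply_moves", "payload": {
  "claw": [-1,-1,-1,-1,-1,-1],
  "xyz": [
    [0,0,0],
    [0,0,-0.02],
    [0,0,-0.05],
    [0,0,-0.07],
    [0,0,-0.07],
    [0,0,-0.07]
  ],
  "dr": [
    [0,0,0],
    [0,0,0],
    [0,0,0],
    [0,0,0],
    [0,0,0],
    [0,0,0]
  ]
}}

```text
time: 3.47
ee_pos: [0.4575, -0.2887, 0.0785]
orientation: [0.0, 0.992, -0.126, 0.001]
force: [-0.2, 0.1, -2.0]
opening: 0.228
```

Run:
```python
from h import *
s=snap('wrist','w4'); o=get_obs(); print(o['time'],o['ee_pos'],o['orientation'],o['force'],o['moment'],o['opening'])
```

```text
3.5167 [ 0.4569641  -0.28836924  0.07752182] [-6.15094459e-06  9.91999396e-01 -1.26242614e-01 -1.52737052e-05] [ 0.08875604  0.44608526 -1.43094292] [0.04022945 0.10716859 0.00405821] 0.2250663744432573
```

View pics/w4.png

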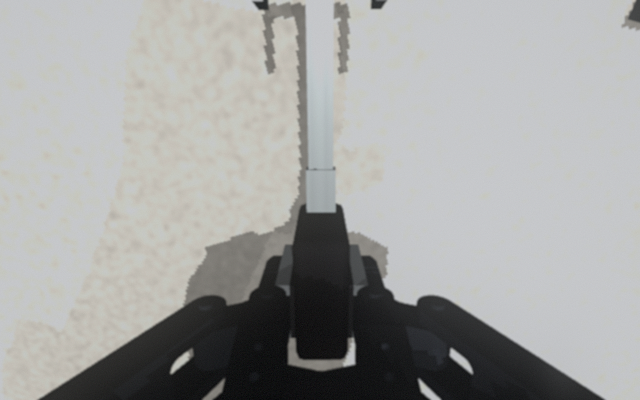

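{"api": "apply_moves", "payload": {
  "claw": [-1,-1,-1,-1,-1,-1,-1,-1,-1,-1],
  "xyz": [
    [-0.002,-0.03,-0.025],
    [-0.006,-0.06,-0.05],
    [-0.006,-0.09,-0.075],
    [-0.006,-0.125,-0.1],
    [-0.006,-0.16,-0.12],
    [-0.006,-0.195,-0.14],
    [-0.006,-0.23,-0.16],
    [-0.006,-0.265,-0.18],
    [-0.006,-0.295,-0.2],
    [-0.006,-0.316,-0.22]
  ],
  "dr": [
    [0,0,0],
    [0,0,0],
    [0,0,0],
    [0,0,0],
    [0,0,0],
    [0,0,0],
    [0,0,0],
    [0,0,0],
    [0,0,0],
    [0,0,0]
  ]
}}

```text
time: 4.35
ee_pos: [0.5303, 0.0222, 0.2975]
orientation: [-0.0, 0.992, -0.125, -0.001]
force: [0.3, 0.5, -1.4]
opening: 0.226
```

{"api": "apply_moves", "payload": {
  "claw": [-1,-1],
  "xyz": [
    [0,0,0],
    [0,0,0]
  ],
  "dr": [
    [0,0,0],
    [0,0,0]
  ]
}}

```text
time: 4.52
ee_pos: [0.5307, 0.02, 0.2971]
orientation: [-0.0, 0.992, -0.125, -0.0]
force: [-0.1, -0.9, -1.6]
opening: 0.223
```

Run:
```python
from h import *
s=snap('wrist','w5'); o=get_obs(); print(o['time'],o['ee_pos'],abs(o['joint_velocities']).max())
```

```text
4.5667 [0.53016543 0.01867934 0.29638011] 0.017966521817917514
```

View pics/w5.png

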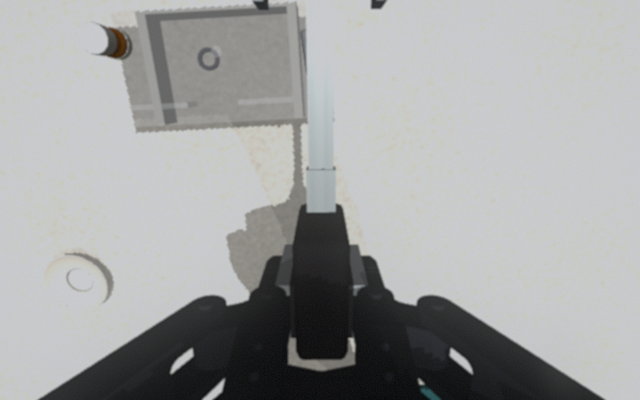

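Run:
```python
from h import *
crop('w5',120,0,320,140,4,'w5c')
```

```text
(no output)
```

View pics/w5c.png

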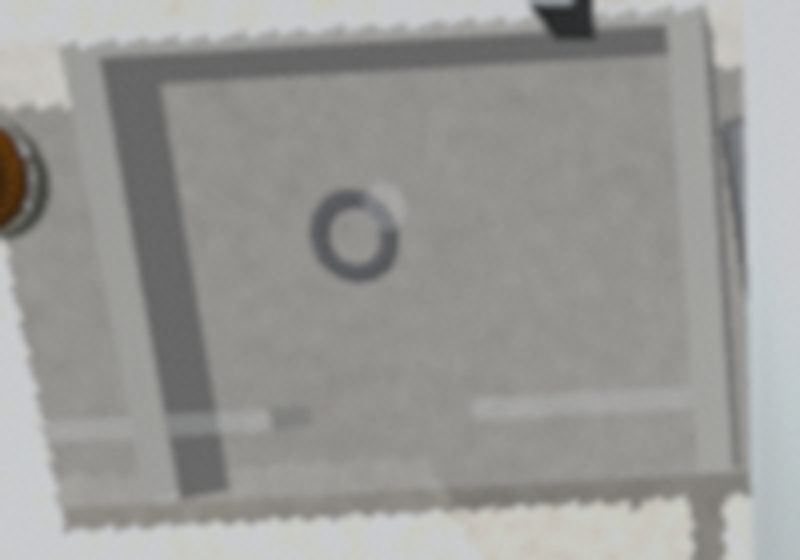

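Run:
```python
from h import *
P=lambda c,z: ray('w5',120+c[0]/4,c[1]/4,z)[:2]
for n,c,z in [('Lleg in back bot',(160,82),0),('Lleg in front bot',(228,490),0),('Lleg in back top',(103,60),.036),('Lleg in front top',(180,495),.036),('Rleg in back top',(668,28),.036),('Rleg in front top',(698,470),.036),('ring',(355,236),.0025),
 ('notchL top f',(272,432),.036),('notchL top b',(270,408),.036),('notchL bot',(312,415),0),('notchR f',(470,420),.036),('notchR b',(472,398),.036),('backmidL',(160,82),0),('backR bot',(668,55),0)]:
    print(n,P(c,z).round(4))
w=[np.linalg.norm(P(a,.0025)-P(b,.0025)) for a,b in [((310,236),(400,236)),((355,190),(355,282))]];print('ring dia',w)
a=P((160,82),0);b=P((228,490),0);d=a-b;print(np.degrees(np.arctan2(d[1],d[0])))
a=P((668,28),.036);b=P((698,470),.036);d=a-b;print(np.degrees(np.arctan2(d[1],d[0])))
a=P((103,60),.036);b=P((668,28),.036);d=a-b;print(np.degrees(np.arctan2(d[1],d[0]))-90,np.linalg.norm(d))
a=P((270,420),.036);b=P((690,400),.036);d=a-b;print(np.degrees(np.arctan2(d[1],d[0]))-90)
```

```text
Lleg in back bot [0.7245 0.1607]
Lleg in front bot [0.6112 0.1843]
Lleg in back top [0.7231 0.1601]
Lleg in front top [0.6126 0.1831]
Rleg in back top [0.6933 0.0135]
Rleg in front top [0.5822 0.0365]
ring [0.671  0.1196]
notchL top f [0.6225 0.1511]
notchL top b [0.6289 0.1493]
notchL bot [0.6261 0.1508]
notchR f [0.6117 0.0955]
notchR b [0.6172 0.093 ]
backmidL [0.7245 0.1607]
backR bot [0.6947 0.0166]
ring dia [np.float64(0.026652718401121645), np.float64(0.02547361766767182)]
-11.740392917252018
-11.720208634049527
-11.499427753279392 0.14967888375811184
-11.774102177139667
```

Run:
```python
from h import *
from scipy.spatial.transform import Rotation as R
crop('w4',240,0,400,60,5,'w4c')
crop('w5',240,0,400,60,5,'w5d')
```

```text
(no output)
```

View pics/w5d.png

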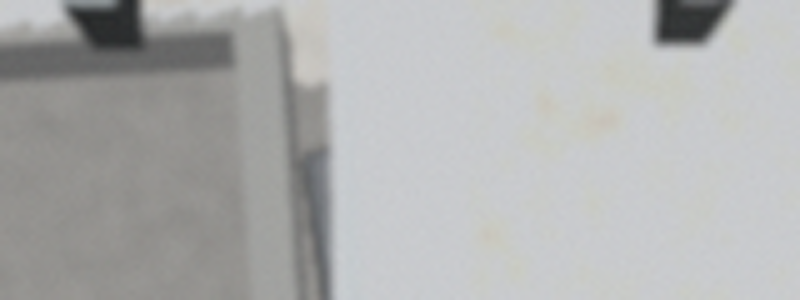

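Run:
```python
from h import *
from scipy.spatial.transform import Rotation as R
o=get_obs();q=o['orientation'];M=R.from_quat(q[[1,2,3,0]]).as_matrix();p=o['ee_pos']
print('yaw',np.degrees(np.arctan2(M[1,0],M[0,0])),'tilt',M[:,2])
foot=p[2]-.0083
T=lambda u,v,h: (M.T@(ray('w5',u,v,foot+h)-p)).round(4)
print('collar',T(307,169,.014),T(335,169,.014)); print('stem near top',T(307,5,.014),T(334,5,.014))
print('tips',T(253,5,.014),T(386,5,.014), T(270,9,0),T(372,9,0))
```

```text
yaw -14.49129387824375 tilt [-1.85012144e-03 -1.25383099e-04 -9.99998281e-01]
collar [ 0.044  -0.0056 -0.0058] [ 0.044   0.0059 -0.0058]
stem near top [ 0.1039 -0.005  -0.0059] [ 0.1039  0.0047 -0.0059]
tips [ 0.1039 -0.0243 -0.0059] [ 0.104   0.0233 -0.0059] [ 0.1055 -0.0201  0.0081] [0.1056 0.0202 0.0081]
```

```bash
cat >> h.py <<'E'
from scipy.spatial.transform import Rotation as R
YAW=np.radians(-11.7); O=np.array([.6543,.0980]); UX=np.array([np.cos(YAW),np.sin(YAW)]); UY=np.array([-UX[1],UX[0]])
HX=.1215
def tor(p): d=np.array(p)[:2]-O; return np.array([d@UX,d@UY])
def st(o=None):
    o=o or get_obs(); q=o['orientation'];M=R.from_quat(q[[1,2,3,0]]).as_matrix();p=o['ee_pos']
    h=p+M[:,0]*HX; print('t',round(o['time'],2),'p',p.round(4),'yaw',np.degrees(np.arctan2(M[1,0],M[0,0])).round(2),'head riser',tor(h).round(4),'tcp riser',tor(p).round(4),'foot',(p[2]-.0083).round(4),'F',o['force'].round(2),'M',o['moment'].round(2))
    return M,p
E
python3 - <<'E'
from h import *
print('dish w5',ray('w5',80,281,.008),'scene',ray('scene0',353,114,.012),'side',ray('side0',331,333,.01))
M,p=st()
t=np.append(O+UX*(-.2215)+UY*.0168,.0203); print(t, M.T@(t-p))
E
```

```text
dish w5 [0.43816484 0.3958434  0.008     ] scene [0.44832748 0.38304647 0.012     ] side [0.43940359 0.40507458 0.01      ]
t 4.57 p [0.5302 0.0187 0.2964] yaw -14.49 head riser [ 0.0159 -0.1088] tcp riser [-0.1055 -0.1028] foot 0.2881 F [-0.06 -1.09 -2.31] M [-0.01  0.02 -0.05]
[0.44080897 0.15936833 0.0203    ] [-0.1212326  -0.11401457  0.27622732]
```

{"api": "apply_moves", "payload": {
  "claw": [-1,-1,-1,-1,-1,-1,-1,-1],
  "xyz": [
    [-0.03,-0.02,0],
    [-0.06,-0.04,0.02],
    [-0.09,-0.065,0.04],
    [-0.115,-0.09,0.07],
    [-0.121,-0.11,0.105],
    [-0.121,-0.114,0.14],
    [-0.121,-0.114,0.17],
    [-0.121,-0.114,0.18]
  ],
  "dr": [
    [0,0,-1],
    [0,0,-2],
    [0,0,-2.8],
    [0,0,-2.8],
    [0,0,-2.8],
    [0,0,-2.8],
    [0,0,-2.8],
    [0,0,-2.8]
  ]
}}

```text
time: 5.23
ee_pos: [0.4391, 0.158, 0.1129]
orientation: [0.001, 0.995, -0.102, -0.003]
force: [-0.8, -1.5, -2.0]
opening: 0.226
```

{"api": "apply_moves", "payload": {
  "claw": [-1,-1],
  "xyz": [
    [0,0,0],
    [0,0,0]
  ],
  "dr": [
    [0,0,0],
    [0,0,0]
  ]
}}

```text
time: 5.4
ee_pos: [0.4421, 0.1589, 0.118]
orientation: [0.0, 0.995, -0.103, -0.0]
force: [0.2, 0.2, -0.7]
opening: 0.225
```

Run:
```python
from h import *
s=snap('wrist','w6');st()
crop('w6',150,0,490,220,2.3,'w6c')
```

```text
t 5.45 p [0.4427 0.1592 0.1189] yaw -11.78 head riser [-0.0982  0.0168] tcp riser [-0.2197  0.017 ] foot 0.1106 F [ 0.21 -0.1  -0.58] M [-0.01 -0.02 -0.01]
```

View pics/w6.png

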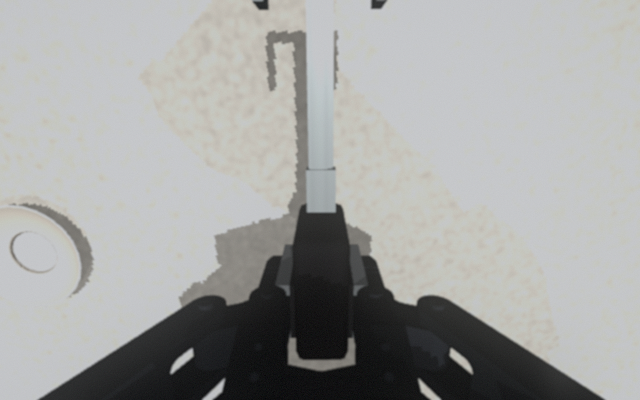

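{"api": "apply_moves", "payload": {
  "claw": [-1,-1,-1,-1,-1,-1,-1],
  "xyz": [
    [0,0,0.03],
    [0,0,0.06],
    [0,0,0.08],
    [0,0,0.094],
    [0,0,0.0985],
    [0,0,0.0985],
    [0,0,0.0985]
  ],
  "dr": [
    [0,0,0],
    [0,0,0],
    [0,0,0],
    [0,0,0],
    [0,0,0],
    [0,0,0],
    [0,0,0]
  ]
}}

```text
time: 6.03
ee_pos: [0.4429, 0.1598, 0.0206]
orientation: [-0.0, 0.995, -0.102, 0.001]
force: [0.6, 0.7, -1.3]
opening: 0.225
```

Run:
```python
from h import *
s=snap('scene','s1');st(); snap('side','d1')
crop('s1',310,120,430,220,6.5,'s1c')
crop('d1',240,195,350,285,7,'d1c')
```

```text
t 6.08 p [0.443  0.1599 0.0207] yaw -11.73 head riser [-0.098   0.0176] tcp riser [-0.2195  0.0177] foot 0.0124 F [ 0.88  0.32 -2.04] M [0.06 0.05 0.04]
```

View pics/s1c.png

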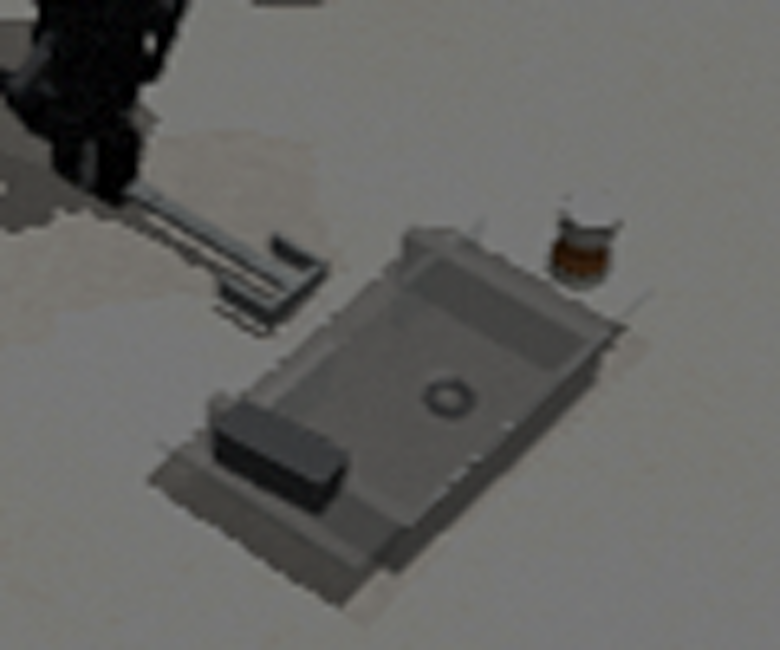

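View pics/d1c.png

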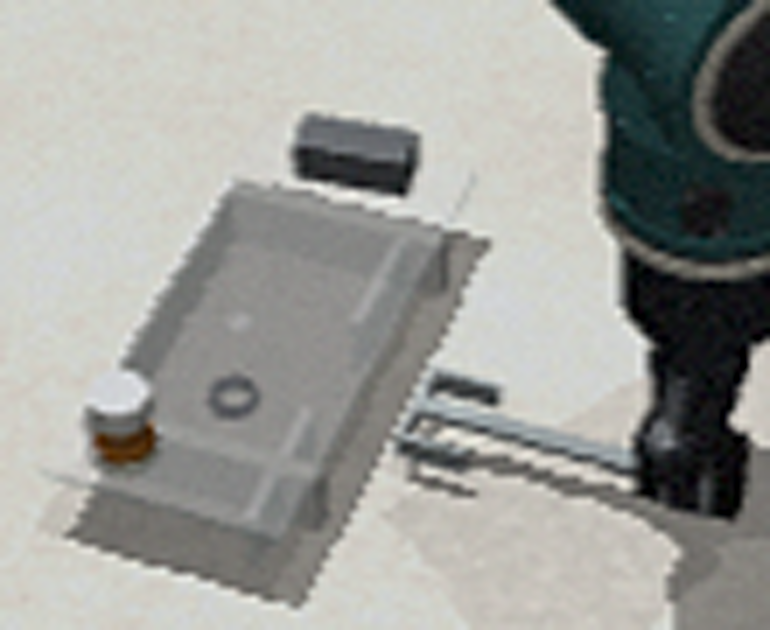

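{"api": "apply_moves", "payload": {
  "claw": [-1,-1,-1,-1,-1,-1],
  "xyz": [
    [0.007,0.0005,0],
    [0.014,0.0005,0],
    [0.021,0.0005,0],
    [0.027,0.0005,0],
    [0.03,0.0005,0],
    [0.03,0.0005,0]
  ],
  "dr": [
    [0,0,0],
    [0,0,0],
    [0,0,0],
    [0,0,0],
    [0,0,0],
    [0,0,0]
  ]
}}

```text
time: 6.63
ee_pos: [0.4719, 0.1528, 0.0192]
orientation: [-0.0, 0.995, -0.102, 0.0]
force: [-0.3, 0.1, -1.0]
opening: 0.224
```

{"api": "apply_moves", "payload": {
  "claw": [-1,-1,-1,-1,-1,-1],
  "xyz": [
    [0.002,0,0],
    [0.004,0,0],
    [0.006,0,0],
    [0.008,0,0],
    [0.01,0,0],
    [0.01,0,0]
  ],
  "dr": [
    [0,0,0],
    [0,0,0],
    [0,0,0],
    [0,0,0],
    [0,0,0],
    [0,0,0]
  ]
}}

```text
time: 7.13
ee_pos: [0.4813, 0.151, 0.0193]
orientation: [-0.0, 0.995, -0.102, 0.0]
force: [-0.1, 0.4, -1.9]
opening: 0.224
```

```bash
python3 -c "
from h import *
st()"
```

```text
t 7.13 p [0.4813 0.151  0.0193] yaw -11.72 head riser [-0.0586  0.0168] tcp riser [-0.1801  0.0168] foot 0.011 F [-0.1   0.44 -1.9 ] M [-0.01  0.03 -0.04]
```

{"api": "apply_moves", "payload": {
  "claw": [-1,-1,-1,-1,-1,-1],
  "xyz": [
    [0.0015,0,0],
    [0.003,0,0],
    [0.0045,0,0],
    [0.006,0,0],
    [0.008,0,0],
    [0.008,0,0]
  ],
  "dr": [
    [0,0,0],
    [0,0,0],
    [0,0,0],
    [0,0,0],
    [0,0,0],
    [0,0,0]
  ]
}}

```text
time: 7.63
ee_pos: [0.4892, 0.1493, 0.0193]
orientation: [-0.0, 0.995, -0.102, 0.0]
force: [0.8, -0.3, -1.1]
opening: 0.228
```

{"api": "apply_moves", "payload": {
  "claw": [-1,-1,-1,-1,-1,-1],
  "xyz": [
    [0.002,0,0],
    [0.004,0,0],
    [0.006,0,0],
    [0.008,0,0],
    [0.01,0,0],
    [0.01,0,0]
  ],
  "dr": [
    [0,0,0],
    [0,0,0],
    [0,0,0],
    [0,0,0],
    [0,0,0],
    [0,0,0]
  ]
}}

```text
time: 8.13
ee_pos: [0.499, 0.1473, 0.0192]
orientation: [-0.0, 0.995, -0.102, 0.0]
force: [-0.7, -0.3, -1.9]
opening: 0.223
```

```bash
python3 -c "
from h import *
st();snap('side','d2');crop('d2',240,195,350,285,7,'d2c')
snap('scene','s2');crop('s2',310,120,430,220,6.5,'s2c')"
```

```text
t 8.13 p [0.499  0.1473 0.0192] yaw -11.72 head riser [-0.0406  0.0167] tcp riser [-0.1621  0.0168] foot 0.0109 F [-0.71 -0.34 -1.9 ] M [0.01 0.04 0.02]
```

View pics/d2c.png

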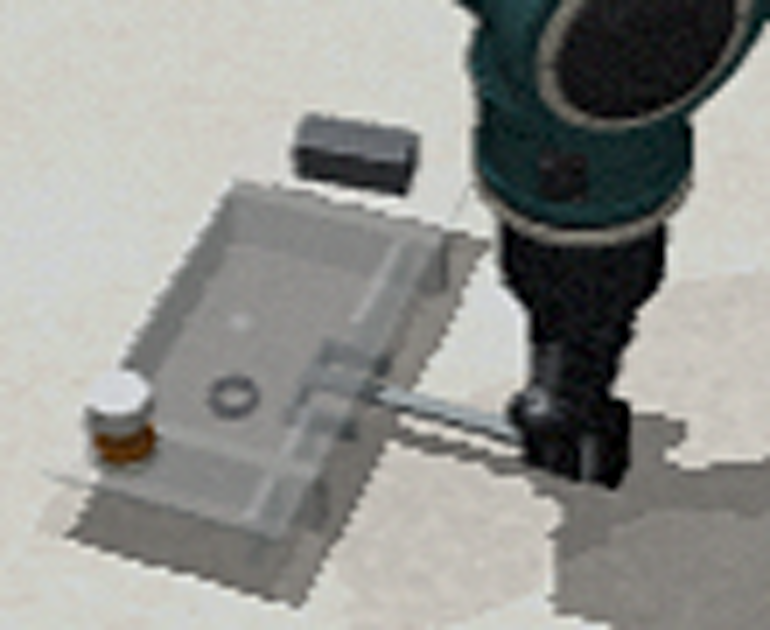

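View pics/s2c.png

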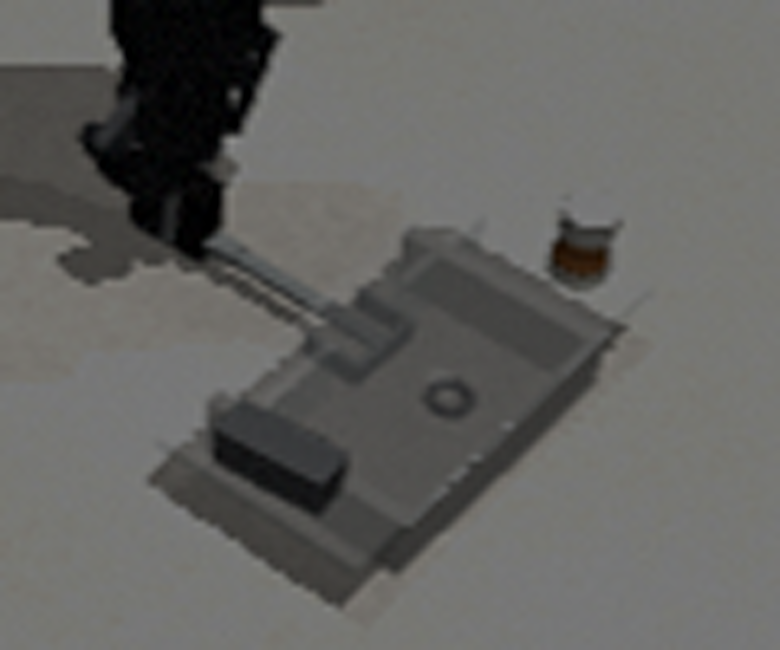

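{"api": "apply_moves", "payload": {
  "claw": [-1,-1,-1,-1,-1,-1,-1],
  "xyz": [
    [0.003,0,0],
    [0.006,0,0],
    [0.01,0,0],
    [0.014,0,0],
    [0.018,0,0],
    [0.022,0,0],
    [0.026,0,0]
  ],
  "dr": [
    [0,0,0],
    [0,0,0],
    [0,0,0],
    [0,0,0],
    [0,0,0],
    [0,0,0],
    [0,0,0]
  ]
}}

```text
time: 8.82
ee_pos: [0.5245, 0.142, 0.0192]
orientation: [-0.0, 0.995, -0.102, -0.0]
force: [-0.3, -0.5, -1.0]
opening: 0.224
```

{"api": "apply_moves", "payload": {
  "claw": [-1,-1,-1,-1,-1,-1,-1,-1,-1],
  "xyz": [
    [0.004,0,0],
    [0.008,-0.001,0],
    [0.012,-0.002,0],
    [0.016,-0.003,0],
    [0.02,-0.004,0],
    [0.024,-0.0045,0],
    [0.0275,-0.0045,0],
    [0.0275,-0.0045,0],
    [0.0275,-0.0045,0]
  ],
  "dr": [
    [0,0,0],
    [0,0,0],
    [0,0,0],
    [0,0,0],
    [0,0,0],
    [0,0,0],
    [0,0,0],
    [0,0,0],
    [0,0,0]
  ]
}}

```text
time: 9.57
ee_pos: [0.5519, 0.1409, 0.0191]
orientation: [-0.0, 0.995, -0.102, -0.0]
force: [0.4, -0.2, -1.7]
opening: 0.225
```

```bash
python3 -c "
from h import *
st();snap('side','d3');crop('d3',240,195,350,285,7,'d3c')
snap('scene','s3');crop('s3',350,140,410,190,12,'s3c')
snap('wrist','w7')"
```

```text
t 9.57 p [0.5519 0.1409 0.0191] yaw -11.71 head riser [0.0125 0.0212] tcp riser [-0.109   0.0212] foot 0.0108 F [ 0.35 -0.2  -1.75] M [-0.02  0.07 -0.02]
```

View pics/d3c.png

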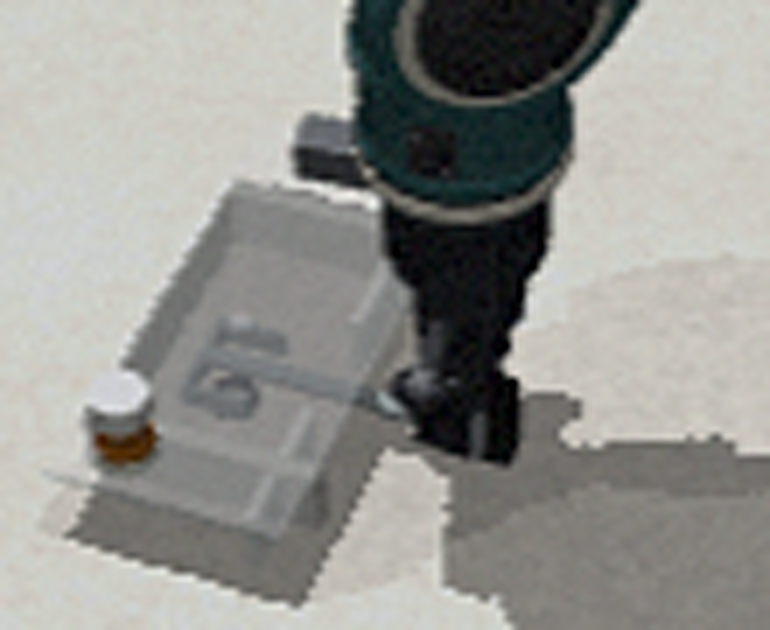

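View pics/s3c.png

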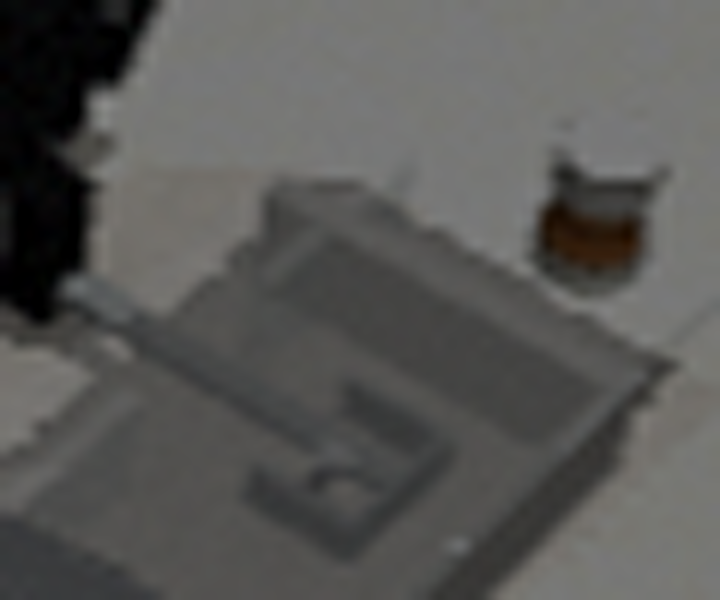

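View pics/w7.png

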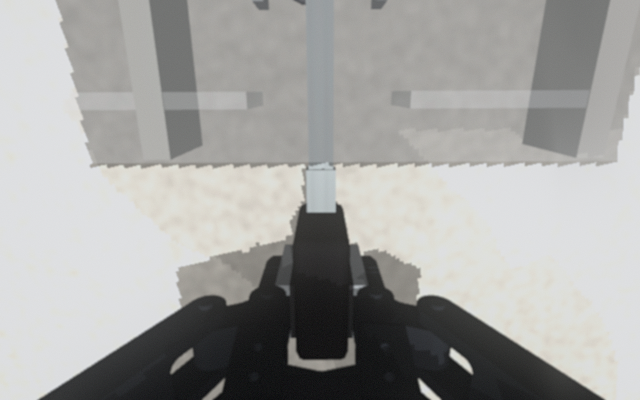

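Run:
```python
from h import *
crop('w7',230,0,430,120,4,'w7c')
M,p=st()
T=lambda u,v,h: (M.T@(ray('w7',u,v,h)-p)).round(4)
print(T(248,100,.036),T(410,100,.036),T(262,100,0),T(391,100,0))
for n,q,z in [('ring sc',ray('s3',350+345/12,140+485/12,.0025),0)]: print(n,q,tor(q))
# expected projections
r=np.append(O+UX*.012+UY*.0245,.0025); 
for f in ['scene0','side0','s3','d3','w7']: print(f,proj(f,r))
```

```text
t 9.72 p [0.5517 0.141  0.0192] yaw -11.7 head riser [0.0123 0.0213] tcp riser [-0.1092  0.0213] foot 0.0109 F [-0.16 -0.12 -1.21] M [ 0.08  0.04 -0.04]
[ 0.0712 -0.0242 -0.0168] [ 0.0712  0.033  -0.0168] [ 0.0704 -0.0252  0.0192] [0.0704 0.0333 0.0192]
ring sc [0.67467571 0.12272779 0.0025    ] [0.01493788 0.02834595]
scene0 [np.float64(377.33972135235575), np.float64(180.60607803373688)]
side0 [np.float64(273.73827108782166), np.float64(250.76660676984093)]
s3 [np.float64(377.33972135235575), np.float64(180.60607803373688)]
d3 [np.float64(273.73827108782166), np.float64(250.76660676984093)]
w7 [np.float64(309.1201388043053), np.float64(-30.732886590864865)]
```

View pics/w7c.png

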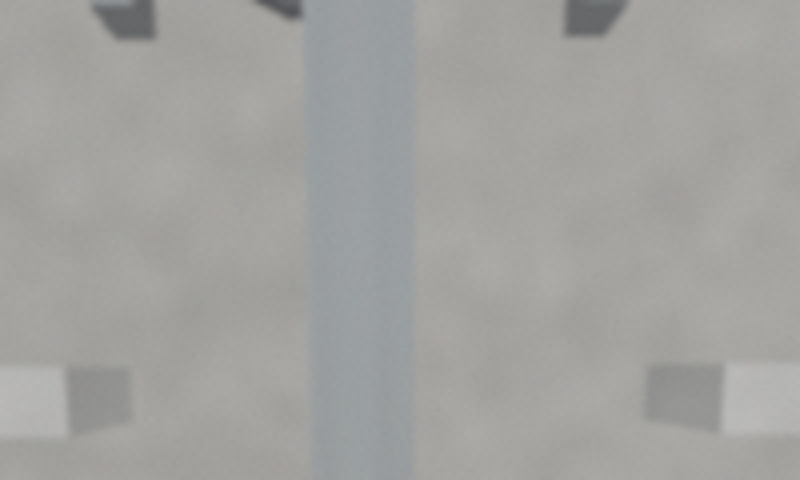

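Run:
```python
from h import *
for z in (0,.0025,.005):
  a,b=[tor(ray('w7',u,v,z)) for u,v in ((305.5,4.6),(293,0))]
  d=b-a; L=np.linalg.norm(d); m=(a+b)/2; n=np.array([-d[1],d[0]])/L; h=np.sqrt(.013**2-L*L/4)
  print(a,b,m+n*h,m-n*h)
```

```text
[-0.00016886  0.02623241] [0.00155146 0.0314495 ] [-0.01137609  0.03282013] [0.01275868 0.02486177]
[-0.00070931  0.02613218] [0.00098448 0.03126884] [-0.01193842  0.03268253] [0.01221359 0.02471849]
[-0.00124976  0.02603196] [0.00041751 0.03108818] [-0.01250062  0.03254489] [0.01166837 0.02457525]
```

{"api": "apply_moves", "payload": {
  "claw": [-1,-1,-1,-1,-1,-1,-1,-1],
  "xyz": [
    [0.0013,-0.0005,0],
    [0.0025,-0.001,0],
    [0.0025,-0.001,0.002],
    [0.0025,-0.001,0.004],
    [0.0025,-0.001,0.006],
    [0.0025,-0.001,0.008],
    [0.0025,-0.001,0.0093],
    [0.0025,-0.001,0.0093]
  ],
  "dr": [
    [0,0,0],
    [0,0,0],
    [0,0,0],
    [0,0,0],
    [0,0,0],
    [0,0,0],
    [0,0,0],
    [0,0,0]
  ]
}}

```text
time: 10.38
ee_pos: [0.5543, 0.1414, 0.0095]
orientation: [0.0, 0.995, -0.102, -0.0]
force: [0.9, -1.0, -2.2]
opening: 0.226
```

```bash
python3 -c "
from h import *
st();snap('scene','s4');crop('s4',350,140,410,190,12,'s4c');snap('side','d4');crop('d4',250,215,310,260,12,'d4c')"
```

```text
t 10.38 p [0.5543 0.1414 0.0095] yaw -11.71 head riser [0.0147 0.0222] tcp riser [-0.1068  0.0222] foot 0.0012 F [ 0.94 -0.97 -2.2 ] M [ 0.03  0.03 -0.03]
```

View pics/s4c.png

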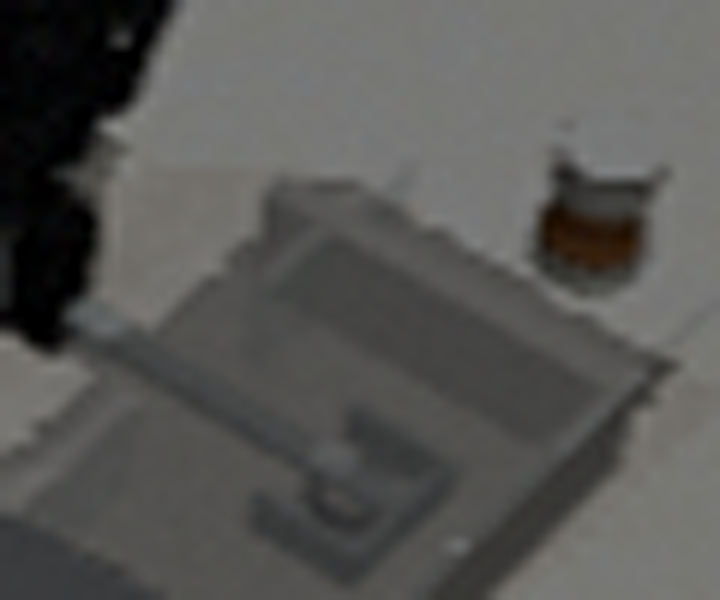

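View pics/d4c.png

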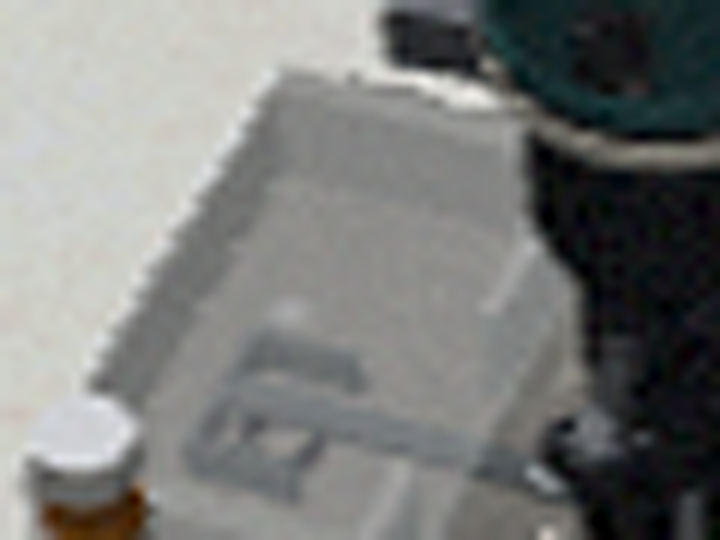

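{"api": "apply_moves", "payload": {
  "claw": [-1,-1,-1,-1,-1,-1,-1,-1,-1],
  "xyz": [
    [0,0.001,0],
    [0,0.002,0],
    [0,0.003,0],
    [0,0.004,0],
    [0,0.005,0],
    [-0.002,0.005,0],
    [-0.004,0.005,0],
    [-0.007,0.005,0],
    [-0.01,0.005,0]
  ],
  "dr": [
    [0,0,0],
    [0,0,0],
    [0,0,0],
    [0,0,0],
    [0,0,0],
    [0,0,0],
    [0,0,0],
    [0,0,0],
    [0,0,0]
  ]
}}

```text
time: 11.23
ee_pos: [0.5433, 0.1388, 0.0099]
orientation: [-0.0, 0.995, -0.102, -0.0]
force: [0.0, -0.7, -0.7]
opening: 0.225
```

```bash
python3 -c "
from h import *
st();snap('wrist','w8');crop('w8',200,0,440,130,3.3,'w8c')"
```

```text
t 11.23 p [0.5433 0.1388 0.0099] yaw -11.69 head riser [0.0046 0.0174] tcp riser [-0.1169  0.0174] foot 0.0016 F [ 0.03 -0.68 -0.72] M [ 0.03 -0.01 -0.07]
```

View pics/w8c.png

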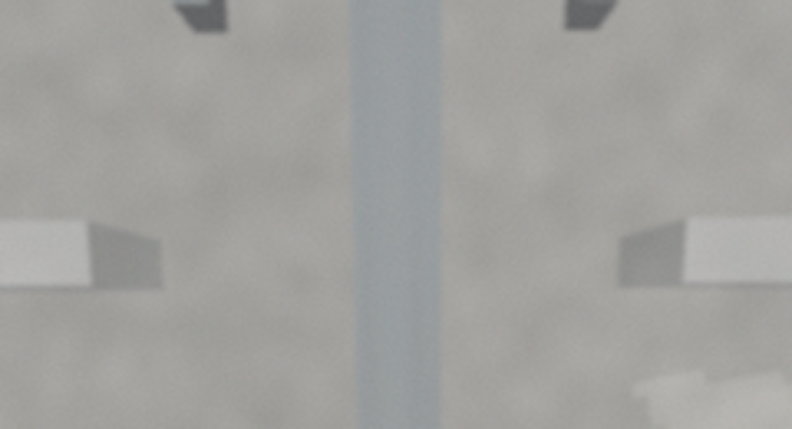

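Run:
```python
from h import *
M,p=st()
T=lambda x,y,h: (M.T@(ray('w8',200+x/3.3,y/3.3,h)-p)).round(4)
print(T(91,252,.036),T(685,250,.036),T(161,265,0),T(618,265,0),T(357,400,.0155),T(440,400,.0155),T(351,30,.0155),T(441,30,.0155))
```

```text
t 11.28 p [0.5428 0.1389 0.0099] yaw -11.68 head riser [0.004  0.0175] tcp riser [-0.1175  0.0175] foot 0.0016 F [-0.01  0.49 -1.96] M [0.07 0.02 0.03]
[ 0.0794 -0.0283 -0.0262] [ 0.0795  0.0294 -0.0262] [ 0.0793 -0.0287  0.0098] [0.0793 0.0296 0.0098] [ 0.0636 -0.0034 -0.0057] [ 0.0636  0.0065 -0.0057] [ 0.1029 -0.0035 -0.0057] [ 0.1029  0.0062 -0.0057]
```

{"api": "apply_moves", "payload": {
  "claw": [-1,-1,-1,-1,-1,-1,-1,-1,-1],
  "xyz": [
    [-0.003,-0.0007,0],
    [-0.006,-0.0007,0],
    [-0.009,-0.0007,0],
    [-0.012,-0.0007,0],
    [-0.015,-0.0007,0],
    [-0.018,-0.0007,0],
    [-0.021,-0.0007,0],
    [-0.024,-0.0007,0],
    [-0.027,-0.0007,0]
  ],
  "dr": [
    [0,0,0],
    [0,0,0],
    [0,0,0],
    [0,0,0],
    [0,0,0],
    [0,0,0],
    [0,0,0],
    [0,0,0],
    [0,0,0]
  ]
}}

```text
time: 12.03
ee_pos: [0.5171, 0.1448, 0.0099]
orientation: [-0.0, 0.995, -0.102, -0.0]
force: [0.9, -0.1, -1.1]
opening: 0.227
```

```bash
python3 -c "
from h import *
st();snap('side','d5');crop('d5',250,215,320,265,11,'d5c')"
```

```text
t 12.03 p [0.5171 0.1448 0.0099] yaw -11.7 head riser [-0.0223  0.018 ] tcp riser [-0.1438  0.018 ] foot 0.0016 F [ 0.92 -0.07 -1.13] M [ 0.03 -0.01  0.03]
```

View pics/d5c.png

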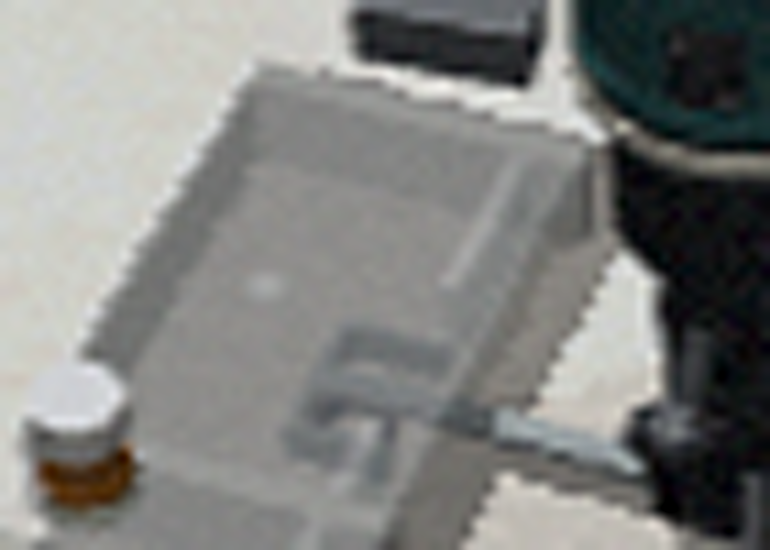

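{"api": "apply_moves", "payload": {
  "claw": [-1,-1,-1,-1,-1,-1,-1,-1,-1,-1],
  "xyz": [
    [-0.002,0,0],
    [-0.004,0,0],
    [-0.006,0,0],
    [-0.008,0,0],
    [-0.01,0,0],
    [-0.013,0,0],
    [-0.016,0,0],
    [-0.019,0,0],
    [-0.022,0,0],
    [-0.025,0,0]
  ],
  "dr": [
    [0,0,0],
    [0,0,0],
    [0,0,0],
    [0,0,0],
    [0,0,0],
    [0,0,0],
    [0,0,0],
    [0,0,0],
    [0,0,0],
    [0,0,0]
  ]
}}

```text
time: 12.92
ee_pos: [0.4926, 0.1499, 0.0099]
orientation: [-0.0, 0.995, -0.102, -0.0]
force: [-0.4, -0.9, -1.4]
opening: 0.225
```

{"api": "apply_moves", "payload": {
  "claw": [-1,-1,-1,-1,-1,-1,-1,-1,-1,-1],
  "xyz": [
    [-0.003,0,0],
    [-0.006,0,0],
    [-0.009,0,0],
    [-0.012,0,0],
    [-0.015,0,0],
    [-0.018,0,0],
    [-0.021,0,0],
    [-0.024,0,0],
    [-0.027,0,0],
    [-0.03,0,0]
  ],
  "dr": [
    [0,0,0],
    [0,0,0],
    [0,0,0],
    [0,0,0],
    [0,0,0],
    [0,0,0],
    [0,0,0],
    [0,0,0],
    [0,0,0],
    [0,0,0]
  ]
}}

```text
time: 13.75
ee_pos: [0.4633, 0.156, 0.0099]
orientation: [-0.0, 0.995, -0.102, -0.0]
force: [0.2, 0.8, -1.7]
opening: 0.224
```

{"api": "apply_moves", "payload": {
  "claw": [-1,-1,-1,-1,-1,-1,-1,-1,-1,-1],
  "xyz": [
    [-0.004,0,0],
    [-0.008,0,0],
    [-0.012,0,0],
    [-0.016,0,0],
    [-0.02,0,0],
    [-0.024,0,0],
    [-0.028,0,0],
    [-0.03,0,0],
    [-0.03,0,0],
    [-0.03,0,0]
  ],
  "dr": [
    [0,0,0],
    [0,0,0],
    [0,0,0],
    [0,0,0],
    [0,0,0],
    [0,0,0],
    [0,0,0],
    [0,0,0],
    [0,0,0],
    [0,0,0]
  ]
}}

```text
time: 14.58
ee_pos: [0.4342, 0.162, 0.01]
orientation: [-0.0, 0.995, -0.102, 0.0]
force: [-0.9, 0.3, -1.5]
opening: 0.226
```

```bash
python3 -c "
from h import *
st();snap('side','d6');crop('d6',250,205,340,265,8,'d6c');snap('scene','s6');crop('s6',310,120,410,200,8,'s6c')"
```

```text
t 14.58 p [0.4342 0.162  0.01  ] yaw -11.7 head riser [-0.107  0.018] tcp riser [-0.2285  0.018 ] foot 0.0017 F [-0.91  0.33 -1.55] M [0.02 0.05 0.02]
```

View pics/d6c.png

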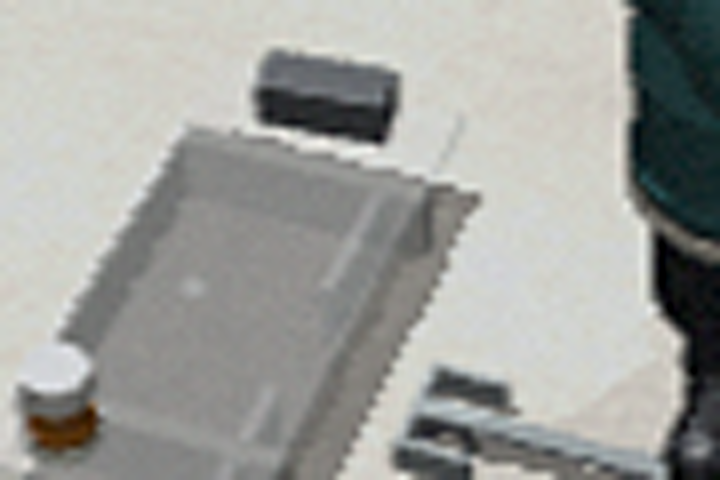

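View pics/s6c.png

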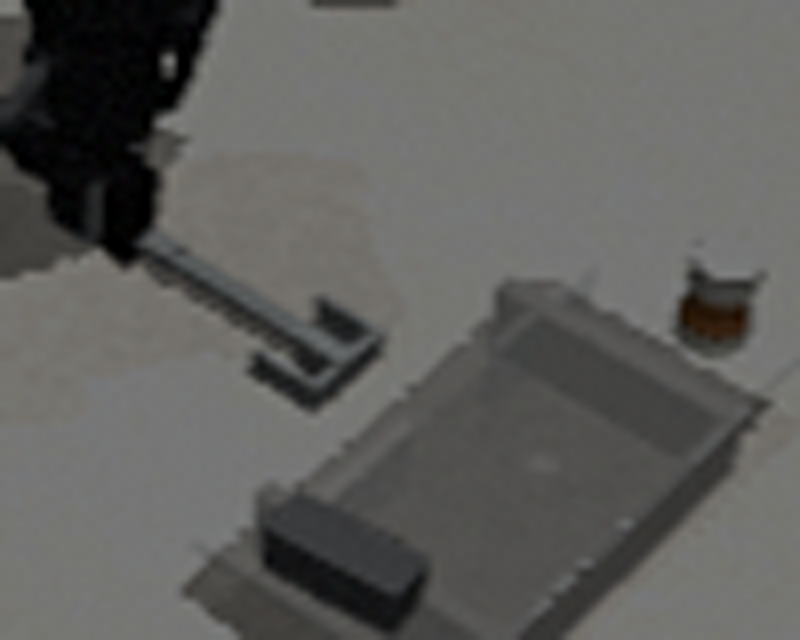

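{"api": "apply_moves", "payload": {
  "claw": [-1,-1,-1,-1,-1,-1,-1,-1,-1,-1],
  "xyz": [
    [0,0,-0.005],
    [0,0,-0.015],
    [0,0,-0.03],
    [0,0,-0.05],
    [0,0.02,-0.07],
    [0.01,0.045,-0.08],
    [0.02,0.075,-0.08],
    [0.03,0.11,-0.08],
    [0.04,0.145,-0.08],
    [0.05,0.18,-0.08]
  ],
  "dr": [
    [0,0,0],
    [0,0,0],
    [0,0,0],
    [0,0,0],
    [0,0,0],
    [0,0,0],
    [0,0,0],
    [0,0,0],
    [0,0,0],
    [0,0,0]
  ]
}}

```text
time: 15.52
ee_pos: [0.4467, -0.0261, 0.091]
orientation: [-0.0, 0.995, -0.102, 0.001]
force: [1.5, -0.3, -0.9]
opening: 0.227
```

```bash
python3 -c "
from h import *
st();snap('side','d7');crop('d7',240,205,350,285,7,'d7c');snap('scene','s7');crop('s7',310,120,410,200,8,'s7c')"
```

```text
t 15.52 p [ 0.4467 -0.0261  0.091 ] yaw -11.69 head riser [-0.0566 -0.1636] tcp riser [-0.1781 -0.1636] foot 0.0827 F [ 1.48 -0.34 -0.94] M [ 0.06 -0.1   0.03]
```

View pics/s7c.png

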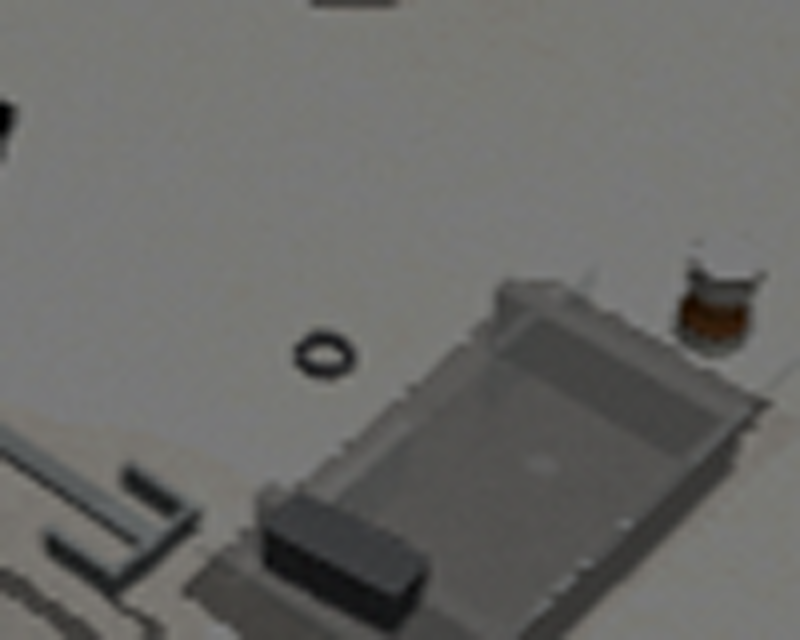

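View pics/d7c.png

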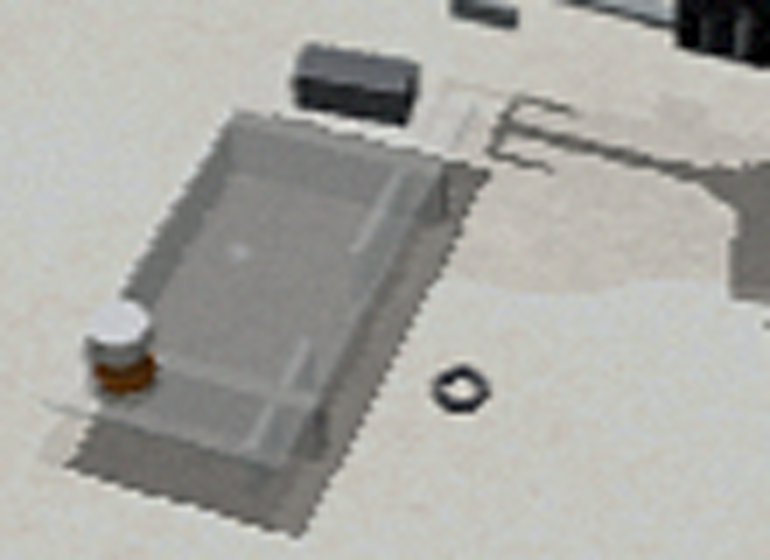

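{"api": "apply_moves", "payload": {
  "claw": [-1,-1,-1,-1,-1,-1,-1,-1,-1,-1],
  "xyz": [
    [0.005,0.035,0],
    [0.005,0.07,0],
    [0.005,0.105,0],
    [0.005,0.14,0],
    [0.005,0.17,0],
    [0.005,0.19,0.02],
    [0.005,0.2,0.04],
    [0.005,0.2,0.06],
    [0.005,0.2,0.07],
    [0.005,0.2,0.07]
  ],
  "dr": [
    [0,0,0],
    [0,0,0],
    [0,0,0],
    [0,0,0],
    [0,0,0],
    [0,0,0],
    [0,0,0],
    [0,0,0],
    [0,0,0],
    [0,0,0]
  ]
}}

```text
time: 16.45
ee_pos: [0.4102, -0.2204, 0.0188]
orientation: [-0.001, 0.995, -0.102, -0.001]
force: [-1.0, 0.7, -0.8]
opening: 0.225
```

```bash
python3 -c "
from h import *
a,b=ray('s7',350.5,164.3,.0025),ray('d7',305.9,260.5,.0025);print(a,b,tor(a),tor(b))
st()"
```

```text
[0.56052333 0.14199997 0.0025    ] [0.55483938 0.14621615 0.0025    ] [-0.10075089  0.02406906] [-0.10717173  0.027045  ]
t 16.45 p [ 0.4102 -0.2204  0.0188] yaw -11.69 head riser [-0.0529 -0.3613] tcp riser [-0.1744 -0.3613] foot 0.0105 F [-0.95  0.66 -0.81] M [ 0.04  0.11 -0.03]
```

{"api": "apply_moves", "payload": {
  "claw": [-1,-1,-1,-1,-1,-1],
  "xyz": [
    [0,0,0.003],
    [0,0,0.006],
    [0,0,0.009],
    [0,0,0.0095],
    [0,0,0.01],
    [0,0,0.01]
  ],
  "dr": [
    [0,0,0],
    [0,0,0],
    [0,0,0],
    [0,0,0],
    [0,0,0],
    [0,0,0]
  ]
}}

```text
time: 16.95
ee_pos: [0.4111, -0.2212, 0.0101]
orientation: [0.0, 0.995, -0.102, 0.0]
force: [0.0, 1.0, -1.9]
opening: 0.226
```

{"api": "apply_moves", "payload": {
  "claw": [-1,-1],
  "xyz": [
    [0,0,0.0005],
    [0,0,0.0005]
  ],
  "dr": [
    [0,0,0],
    [0,0,0]
  ]
}}

```text
time: 17.12
ee_pos: [0.411, -0.2213, 0.0095]
orientation: [0.0, 0.995, -0.102, 0.0]
force: [-0.6, -0.1, -1.6]
opening: 0.222
```

{"api": "apply_moves", "payload": {
  "claw": [-1,-1,-1],
  "xyz": [
    [0,0,0.0005],
    [0,0,0.001],
    [0,0,0.001]
  ],
  "dr": [
    [0,0,0],
    [0,0,0],
    [0,0,0]
  ]
}}

```text
time: 17.37
ee_pos: [0.4109, -0.2213, 0.0084]
orientation: [-0.0, 0.995, -0.102, -0.0]
force: [-0.2, 0.4, -1.1]
opening: 0.225
```

```bash
python3 -c "
from h import *
st()"
```

```text
t 17.37 p [ 0.4109 -0.2213  0.0084] yaw -11.71 head riser [-0.0521 -0.362 ] tcp riser [-0.1736 -0.362 ] foot 0.0001 F [-0.23  0.45 -1.12] M [0.01 0.06 0.01]
```

{"api": "apply_moves", "payload": {
  "claw": [-1,-1,-1],
  "xyz": [
    [0,0,0.0004],
    [0,0,0.0008],
    [0,0,0.0008]
  ],
  "dr": [
    [0,0,0],
    [0,0,0],
    [0,0,0]
  ]
}}

```text
time: 17.62
ee_pos: [0.4109, -0.2213, 0.008]
orientation: [0.0, 0.995, -0.102, -0.0]
force: [-4.7, 2.2, 13.7]
opening: 0.228
```

{"api": "apply_moves", "payload": {
  "claw": [-1,-1],
  "xyz": [
    [0,0,-0.0006],
    [0,0,-0.0006]
  ],
  "dr": [
    [0,0,0],
    [0,0,0]
  ]
}}

```text
time: 17.78
ee_pos: [0.411, -0.2213, 0.0083]
orientation: [0.0, 0.995, -0.102, 0.0]
force: [0.1, -0.4, -2.0]
opening: 0.228
```

{"api": "apply_moves", "payload": {
  "claw": [-0.4,-0.2,0,0.3,0.6,1,1,1],
  "xyz": [
    [0,0,0],
    [0,0,0],
    [0,0,0],
    [0,0,0],
    [0,0,0],
    [0,0,0],
    [0,0,0],
    [0,0,0]
  ],
  "dr": [
    [0,0,0],
    [0,0,0],
    [0,0,0],
    [0,0,0],
    [0,0,0],
    [0,0,0],
    [0,0,0],
    [0,0,0]
  ]
}}

```text
time: 18.45
ee_pos: [0.4109, -0.2213, 0.0082]
orientation: [-0.0, 0.995, -0.102, -0.0]
force: [0.1, -0.5, -0.2]
opening: 1.001
```

```bash
python3 -c "
from h import *
st();snap('wrist','w9')"
```

```text
t 18.45 p [ 0.4109 -0.2213  0.0082] yaw -11.71 head riser [-0.0521 -0.362 ] tcp riser [-0.1736 -0.362 ] foot -0.0001 F [ 0.08 -0.53 -0.16] M [-0.02 -0.02  0.01]
```

View pics/w9.png

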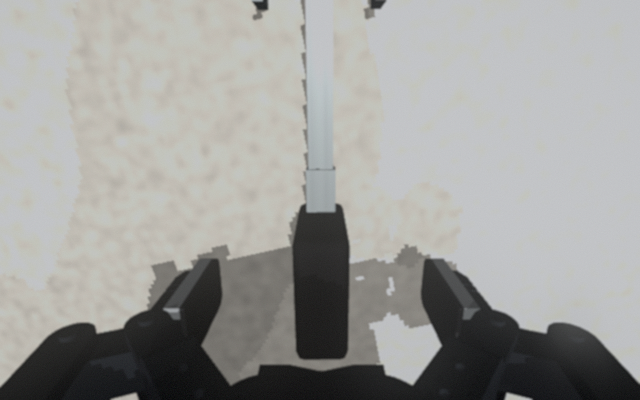

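The rake is released, and both fingers are clear of the handle, which spans about x 293–348 in the picture. Next I'll rise straight up and check everything.

{"api": "apply_moves", "payload": {
  "claw": [1,1,1,1,1,1,1,1,1],
  "xyz": [
    [0,0,-0.01],
    [0,0,-0.03],
    [0,0,-0.06],
    [0,0,-0.1],
    [0,0,-0.14],
    [0,0,-0.17],
    [0,0,-0.2],
    [0,0,-0.2],
    [0,0,-0.2]
  ],
  "dr": [
    [0,0,0],
    [0,0,0],
    [0,0,0],
    [0,0,0],
    [0,0,0],
    [0,0,0],
    [0,0,0],
    [0,0,0],
    [0,0,0]
  ]
}}

```text
time: 19.25
ee_pos: [0.4114, -0.2215, 0.2103]
orientation: [0.001, 0.995, -0.102, 0.002]
force: [0.3, 0.5, -0.7]
opening: 1.001
```

```bash
python3 -c "
from h import *
st();snap('scene','s9');snap('side','d9');snap('wrist','w10')
crop('s9',220,130,430,290,3.7,'s9c')
for f,g in (('scene0','s9'),('side0','d9')):
  a=cv2.imread(f'pics/{f}.png').astype(int);b=cv2.imread(f'pics/{g}.png').astype(int)
  for n,p in (('jar',(.72,.23,.06)),('dish',(.44,.395,.01)),('slide',(.62,-.01,.05))):
    u,v=[int(x) for x in proj(g,p)];print(g,n,u,v,abs(a-b)[v-15:v+15,u-20:u+20].max())
"
```

```text
t 19.25 p [ 0.4114 -0.2215  0.2103] yaw -11.7 head riser [-0.0515 -0.3621] tcp riser [-0.173  -0.3621] foot 0.202 F [ 0.29  0.5  -0.74] M [ 0.   -0.08 -0.  ]
s9 jar 406 153 8
s9 dish 352 112 8
s9 slide 346 190 8
d9 jar 249 263 16
d9 dish 331 329 12
d9 slide 294 216 16
```

View pics/s9c.png

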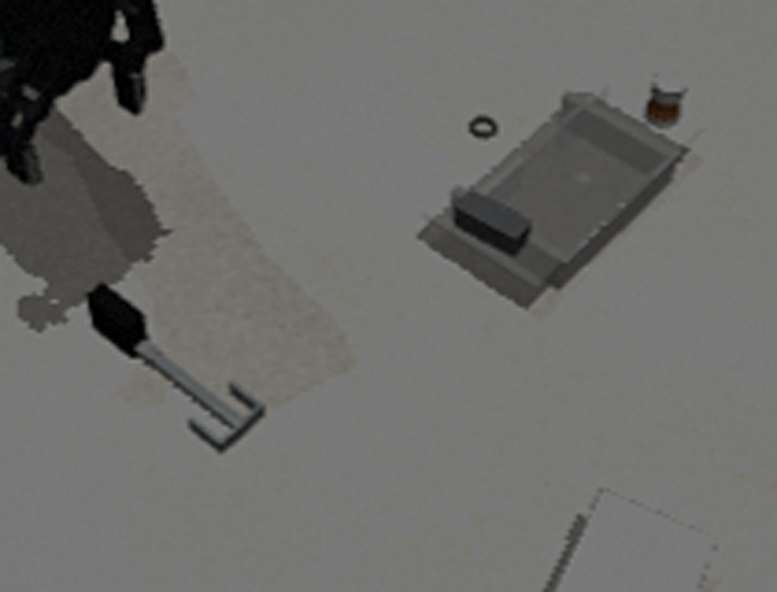

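View pics/d9.png

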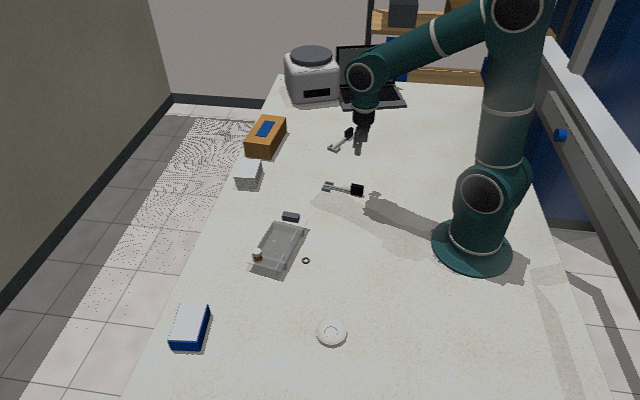

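View pics/w10.png

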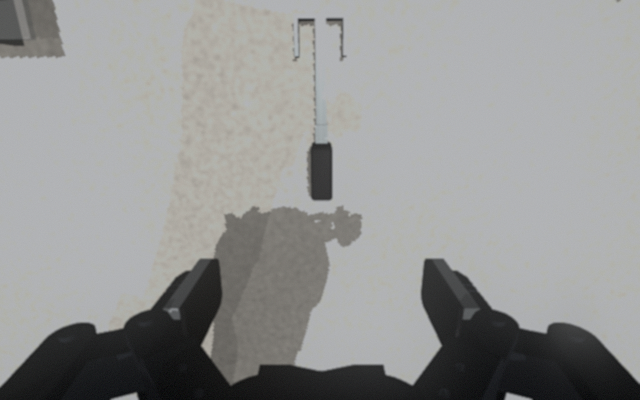

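The ring lies flat in the open at scene (350,164), and the rake lies flat well away to the right, at side (345,189). Around the jar, dish and slide box the pictures match the starting ones to within noise.

```bash
python3 -c "
from h import *
print(finish_job())"
```

```text
the job is handed in; nothing more can be done
None
```

The ring is out in front of the riser and the rake is laid down away from it. I handed the job in at about 19.3 s of the 72 s; no verdict was reported.

- **Rake and notch:** I took the rake nearest the base. The baffle showed in the wrist camera, so I placed the notch about 17 mm to the left (+y) of the riser's middle line. The head went in and out through it with no contact force in any reading.
- **Ring:** I set the head down over it at about 12 mm past the riser's origin and dragged it out. It now lies flat about 104 mm in front of the riser's middle and 25 mm off the middle line. The scene and side cameras differ by about 7 mm on that, but both put it well inside the limits.
- **Rake at rest:** it lies flat with its head about 0.36 m to the right of the middle line. The gripper is open and about 0.2 m above it.
- **Jar, slide box and dish:** before-and-after pictures match to within image noise.
- **Highest force:** setting the rake down gave a brief 13.7 N reading at the wrist, under the 20 N limit, and I eased off before releasing. This is a reading at the end of a move, so a higher peak within the move would not show.

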